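# Find the sensor well with the depth gauge and hold it open end up

### The arm

A 6-joint arm with a two-finger parallel gripper is mounted at the origin on a cart in front of the work surface, level with it; the furniture and walls round the work are solid. World frame = base frame: x ahead of the robot, y to its left, z up, the work surface at z = 0. Lengths are in m, angles in rad, forces in N, time in s.
With the tool pointing down it reaches from about 0.35 to 0.85 m from the base axis. Payload 8.1 kg.
Tool frame: the origin (TCP) lies at the very end of the fingers, on their centre line; the grasp point (between the pads) lies 19 mm behind it (robot.pinch_z is the distance from the TCP to the grasp point, in m); x points along the fingers, z is the direction in which the jaws open and shut, and the axes are right-handed (so a half turn about x gives the same grasp; the last joint's range is limited). The gripper opens to 93 mm and grips with 3 to 60 N. Pads are 15 mm wide; open, the fingers measure 128 mm over their backs; the gripper's body (75 mm by 188 mm) begins 65 mm behind the grasp point.
Start: joints at [-1.271, 0.13, 1.488, -0, 1.523, -0.085], TCP at [0.225, -0.556, 0.219] pointing down, gripper open.
Joint ranges: [-2.96, 2.96], [-0.89, 2.26], [0.02, 2.5], [-1.34, 4.48], [0, 2.73], [-2.66, 2.66]. Speed limits (rad/s): [2.39, 2.39, 2.79, 3.14, 3.14, 3.14].

### API

Orientations are given as a rotation vector (axis times angle).
In Python, from plant import robot, optics, ticket gives the robot as it stands.
- The arm moves only by the tool jog_arm, never from a script. Its argument "targets" is a list of rows, each a list of 7 numbers: the shift along the tool's x, y, z in cm, then the turn, a rotation vector about the tool's x, y, z in degrees, then the closure, from 0 (fully open) to 1 (shut). In form: [[dx, dy, dz, ax, ay, az, grip], ...]. A call has 1 to 5 rows; each row is the pose to reach, as a shift and turn from the pose measured when the call began, along the tool's axes at that moment; what a row does not reach only later rows make up. A row lasts 1/8 s, in which the tool goes at most 62.5 mm and 10.7 degrees, less where a joint would pass 70% of its speed; a pose out of reach is approached as far as the arm can. A call with a gripper value outside its range is refused whole. The fingers move at their own pace and stop on an object; "squeeze" is the grip in N (left out, the last holds). Time passes only in rows, so rows that repeat a pose let the fingers close. It gives the time, the measured TCP pose, the force and the opening at its end, in the units of the state.
- robot.read_state(): the state, without advancing time (a new reading comes with each control period).
- optics.read_camera(name): name is "side" or "top" or "wrist"; returns a dict with "frame" (480x640x3 uint8, red, green, blue), "vertical_fov" (degrees; the focal length in pixels is half the picture's height over the tangent of half this angle, whatever the lens; pixels are square), "cx", "cy" (the principal point, pixels), "R" (3x3) and "t" (3): a world point X has camera coordinates R X + t. Camera axes: x right, y down, z forward; pixel columns grow to the right and rows downward; lengths in m; the calibration is good to about 2 mm. A picture is of the moment at which its call begins. There is no depth.
- ticket.close_job(): hands the job in, once; it reports no verdict.
The state is a dict: "t": time; "q": joint angles; "dq": joint speeds; "joint_torque": joint torques, N m; "tool_pos": TCP position; "orientation": TCP orientation; "force": force on the tool from outside, world axes, zero at the start; "wrist_torque": the same for the moment, N m; "opening": finger opening in m.
Only numpy, scipy, OpenCV 4.12 (cv2) and the standard library are available. Lean on these libraries where they do the work, as an engineer would, in place of code of your own. Each camera call takes 0.05 s, during which the arm holds its last target.

### The job

The aluminium block lying on the bench has a bore in each end that looks the same from outside, but only one is the deep sensor well; the other is a shallow centre hole. Try the ends on the sprung depth gauge until the well is over the plunger and that end is fully home against the gauge's face, without forcing the gauge; then draw the block off and turn it so that the well opens straight up. Finish while still holding it so, motionless in the gripper and more than 20 cm above the open bench in front of the heating bath, ready for the sensor to be dropped in; do not disturb the glassware, the bottle or the tape.

Things in the scene. Friction and masses are not known exactly. Their poses are not given: they have to be found in the camera images.
- block_mid (a point): centre of the loose aluminium block, 36 mm from both ends and 22 mm from its flat sides. The x axis runs along the block's length towards the end with the deep well; y and z are square to its flat sides (z up at the start)
- well_mouth (a point): middle of the mouth of the deep well, in the block's end face at +x; same axes as block_mid, so x points out of the well
- gauge_face (a point): middle of the round steel face (35 mm across) of the depth gauge, 75 mm above the bench, where the plunger comes out. x is level and points into the gauge, away from the robot (turned up to 0.3 rad either way): a block is pushed on along +x. The plunger, 8 mm thick with a round tip, stands out 42 mm from the face towards -x
- plunger (a joint): how far the gauge's plunger is pushed in, m: 0 at rest, at most 0.040; a spring pushes it back with 1.1 N at the start plus 0.18 N per mm. With an end face home against the gauge's face it reads 0.008 if the plunger is in the 34 mm well and 0.036 if it is in the 6 mm centre hole
- flask_small: small stoppered glass conical flask, 54 mm wide, 103 mm tall; origin under its middle; a bystander
- weigh_bottle: glass weighing bottle with a knobbed lid, 37 mm wide, 71 mm tall; origin under its middle; a bystander
- tape_roll: roll of beige paper tape lying flat, 96 mm wide, 25 mm high; origin under its middle; a bystander
- bottle: brown dropper bottle with a rubber teat, 38 mm wide, 109 mm tall; origin under its middle; a bystander
- well_block: the aluminium block: a square bar 44 x 44 mm, 72 mm long, long edges bevelled 5 mm, 0.26 to 0.4 kg, lying on a long flat side at any heading. Origin in the middle of that side, 22 mm below block_mid, same axes. Each end has a round 17 mm bore in its middle: the well (+x end) is 34 mm deep, the centre hole (-x end) 6 mm
- depth_gauge: the depth gauge, screwed down: grey base 76 mm wide, from 8 mm in front of the face to 92 mm behind it, 17 mm high; round head 41 mm across, lock screw on top reaching 110 mm above the bench; its scale and tail rod reach 143 mm behind the face. Origin on the bench 20 mm behind the face; axes as gauge_face
Things that resemble listed ones, but are neither listed nor needed, are in the scene too. Leave any blue look-alike of the well_block alone.

How it is judged:
By the outcome, as a careful person would: the job done as asked, in the order asked, and still so for the second after the job is handed in, while the arm keeps its last pose, push and grip.
It also fails if it takes over 54 s, if anything falls off the work surface, if the arm or the gripper's body presses on something with over 40 N, if the wrist force passes 120 N, or if a joint passes its speed limit or range.

## Working session

There is one attempt and no reset: what is moved stays moved. The work goes in short steps, Python scripts to look and compute and a tool call to move; the robot and the scene stay as the last step left them, time stands still between calls to the robot, and variables do not carry over. Pictures are saved under pics/ and viewed, and the job is handed in when it is done.

Besides the shell and the picture viewer there is one more tool, called after "Emit:" as name([rows], argument=value, ...), one row to a line, values as JSON. jog_arm: Moves the arm, as the interface text tells. Its arguments: {"type":"object","properties":{"targets":{"type":"array"},"squeeze":{"type":"number"}},"required":["targets"]}

```bash
ls; mkdir -p pics
cat > h.py <<'E'
import numpy as np, cv2
from plant import robot, optics, ticket
from scipy.spatial.transform import Rotation as Ro
def cam(n,save=None):
    c=optics.read_camera(n); c['f']=240/np.tan(np.radians(c['vertical_fov'])/2)
    c['R']=np.array(c['R']);c['t']=np.array(c['t'])
    if save: cv2.imwrite('pics/'+save,c['frame'][:,:,::-1])
    return c
def ray(c,u,v):
    d=c['R'].T@np.array([(u-c['cx'])/c['f'],(v-c['cy'])/c['f'],1]); return -c['R'].T@c['t'],d
def onz(c,u,v,z):
    o,d=ray(c,u,v); return o+d*(z-o[2])/d[2]
def proj(c,X):
    p=c['R']@np.array(X)+c['t']; return c['cx']+c['f']*p[0]/p[2], c['cy']+c['f']*p[1]/p[2]
E
python3 - <<'E'
from h import *
s=robot.read_state(); print(s, robot.pinch_z)
print(Ro.from_rotvec(s['orientation']).as_matrix().round(3))
for n in ['side','top','wrist']:
    c=cam(n,n+'0.png'); print(n,c['vertical_fov'],c['cx'],c['cy'],-c['R'].T@c['t'],c['R'][2], [k for k in c])
E
```

```text
pics
{'t': 0.0, 'q': array([-1.27139269e+00,  1.31141796e-01,  1.48927817e+00,  1.02334659e-05,
        1.52297916e+00, -8.54055786e-02]), 'dq': array([ 5.84346304e-04,  9.47067874e-05, -9.69738493e-04,  1.27792654e-03,
       -5.90988748e-04,  1.05890074e-03]), 'joint_torque': array([ 1.19094555e-03, -5.59846365e+01, -4.91756165e+01,  7.69971055e-02,
        3.55156465e-02, -1.63637287e-04]), 'tool_pos': array([ 0.22508423, -0.55557455,  0.21759962]), 'orientation': array([ 0.92236922,  1.36846042, -0.92048694]), 'force': array([-0.50787953,  0.63081973, -0.5079046 ]), 'wrist_torque': array([ 0.01003925, -0.03137473,  0.00656928]), 'opening': 0.09335507807196848} 0.0188
[[-0.001  0.927  0.375]
 [ 0.002  0.375 -0.927]
 [-1.     0.    -0.002]]
side 42.6572512453523 331.4507523333348 232.48451738896972 [0.67021878 1.07820837 0.66924178] [-0.05063375 -0.89574353 -0.44167833] ['frame', 'vertical_fov', 'cx', 'cy', 'R', 't', 'f']
top 54.05500234758001 323.28729100553056 241.0383365755384 [ 0.43555807 -0.08750657  0.96214703] [ 0.1868985  -0.00276936 -0.98237533] ['frame', 'vertical_fov', 'cx', 'cy', 'R', 't', 'f']
wrist 69.2710010123889 314.4647036121029 245.56829114122132 [ 0.28993969 -0.53126209  0.38284753] [-0.2328113  -0.09309599 -0.9680558 ] ['frame', 'vertical_fov', 'cx', 'cy', 'R', 't', 'f']
```

View pics/side0.png

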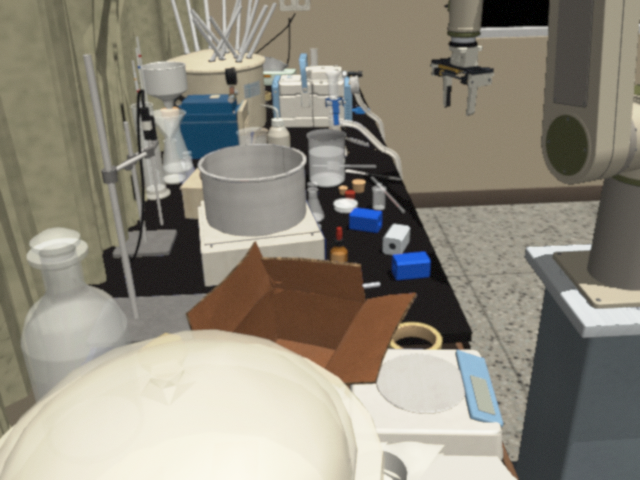

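View pics/top0.png

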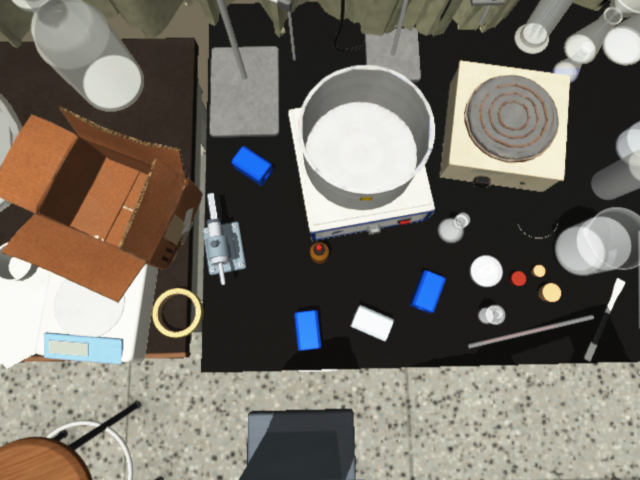

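View pics/wrist0.png

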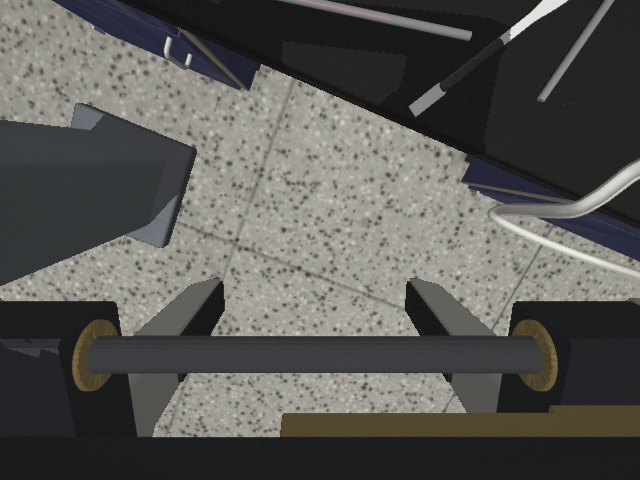

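The top view shows the silver block at about (372,322), with blue look-alikes at (308,330), (429,291) and (252,165). The gauge is at (222,245), its plunger tip near (222,282). The dropper bottle is at (319,252) and the tape at (177,312). I'll zoom in and measure.

Run:
```python
from h import *
c=cam('top'); f=c['frame'][:,:,::-1]
a=cv2.resize(f[180:300,180:270],None,fx=5,fy=5,interpolation=cv2.INTER_CUBIC)
b=cv2.resize(f[290:350,340:410],None,fx=5,fy=5,interpolation=cv2.INTER_CUBIC)
o=np.zeros((600,800,3),np.uint8); o[:600,:450]=a; o[:300,450:800]=b
s=cam('side'); g=s['frame'][:,:,::-1]; o[300:600,450:800]=cv2.resize(g[215:265,375:433],(350,300),interpolation=cv2.INTER_CUBIC)
cv2.imwrite('pics/z0.png',o)
for n,u,v,z in [('blk',372,322,.044),('bottle',319,252,.05),('gface',221,262,.075),('tip',222,282,.075),('tape',177,312,.02),('fl',452,228,.05),('bathfront',375,230,.0),('bf2',320,235,0),('edge',400,368,0),('wb',492,315,.05)]: print(n,onz(c,u,v,z).round(3))
```

```text
blk [ 0.449 -0.18   0.044]
bottle [ 0.587 -0.081  0.05 ]
gface [0.569 0.106 0.075]
tip [0.53  0.103 0.075]
tape [0.479 0.203 0.02 ]
fl [ 0.629 -0.346  0.05 ]
bathfront [ 0.639 -0.199  0.   ]
bf2 [ 0.632 -0.084  0.   ]
edge [ 0.359 -0.236  0.   ]
wb [ 0.457 -0.409  0.05 ]
```

View pics/z0.png

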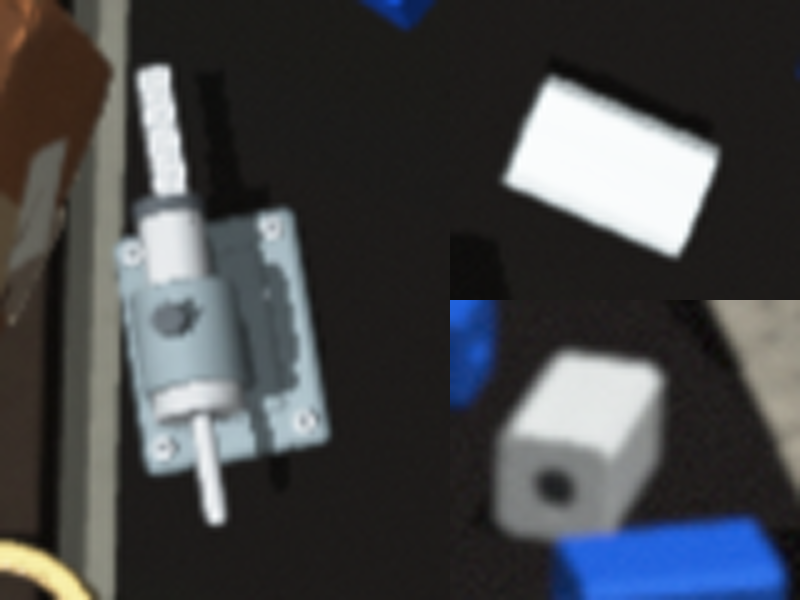

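Run:
```python
from h import *
c=cam('top'); f=c['frame']; hsv=cv2.cvtColor(f,cv2.COLOR_RGB2HSV)
m=((hsv[:,:,2]>110)&(hsv[:,:,1]<60)).astype(np.uint8)*255
m2=np.zeros_like(m); m2[295:350,345:405]=m[295:350,345:405]
k,_=cv2.findContours(m2,0,2); k=max(k,key=cv2.contourArea)
r=cv2.minAreaRect(k); p=cv2.boxPoints(r); print(r)
P=np.array([onz(c,*q,.040) for q in p]); print(P.round(4), P.mean(0))
for i in range(4): d=P[(i+1)%4]-P[i]; print(np.linalg.norm(d),np.degrees(np.arctan2(d[1],d[0])))
# gauge centroids by row
for v in list(range(193,216,4))+list(range(264,289,2)):
    row=hsv[v,195:250]; w=np.where((row[:,2]>130))[0]+195
    print(v,w.min() if len(w) else 0,w.max() if len(w) else 0,len(w), f[v,212:232].mean(1).astype(int) if v>262 else '')
s=cam('side'); g=s['frame'][:,:,::-1]
cv2.imwrite('pics/s1.png',cv2.resize(g[150:370,300:460],None,fx=3.6,fy=2.7,interpolation=cv2.INTER_CUBIC))
```

```text
((371.9459533691406, 322.8243103027344), (39.154911041259766, 23.8039493560791), 23.498565673828125)
[[ 0.4431 -0.136   0.04  ]
 [ 0.4844 -0.1559  0.04  ]
 [ 0.4527 -0.2241  0.04  ]
 [ 0.4119 -0.2037  0.04  ]] [ 0.44802475 -0.17992019  0.04      ]
0.04586458963513293 -25.769123480203106
0.075209563869411 -114.92298881666485
0.04559343351910285 153.4330279408836
0.07457937497312968 65.29590355881099
193 203 213 5 
197 202 213 8 
201 201 214 10 
205 200 214 10 
209 200 215 11 
213 200 216 11 
264 198 244 37 [133 126 123 123 126 130 171 228 229 189 131 149 146 155 169 169 170 164
 100  87]
266 198 244 37 [188 184 178 172 177 173 184 229 234 209 164 175 186 189 189 189 188 179
 137  94]
268 198 242 34 [206 194 151 160 183 186 195 223 233 221 175 152 185 190 190 191 190 189
 171 101]
270 198 230 26 [215 215 173 159 182 185 188 203 231 229 191 149 178 181 176 170 162 154
 137  84]
272 198 223 19 [175 169 174 176 170 160 146 172 230 234 206 143 103  85  66  51  44  39
  35  30]
274 198 223 9 [116 103  94  79  58  47  48 124 219 233 219 160  59  29  27  27  26  27
  26  26]
276 198 223 8 [ 27  26  26  26  27  27  31  80 172 230 229 181  81  32  27  27  27  27
  27  26]
278 198 223 8 [ 26  27  26  26  27  27  27  53 140 228 234 202 126  44  26  27  26  26
  26  27]
280 198 224 8 [ 27  27  26  25  26  28  27  42 124 223 235 216 155  57  27  26  27  27
  27  27]
282 198 224 8 [ 26  26  26  27  27  28  27  33  83 178 233 233 177  71  30  27  27  27
  27  27]
284 198 223 6 [ 26  26  26  27  26  26  28  27  39  95 167 165 122  47  27  26  26  26
  26  26]
286 198 201 4 [26 26 27 27 25 27 27 26 27 25 26 27 27 27 27 27 27 27 26 27]
288 198 201 4 [27 26 26 27 27 28 27 26 27 27 27 27 26 27 27 26 26 26 26 26]
```

View pics/s1.png

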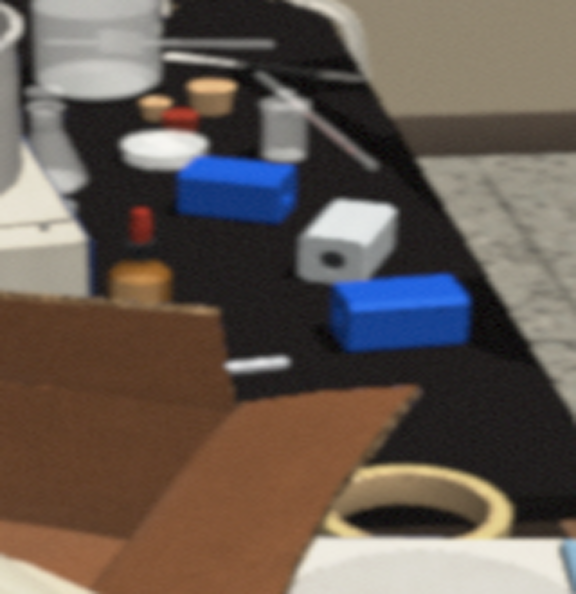

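Run:
```python
from h import *
c=cam('top'); g=cv2.cvtColor(c['frame'],cv2.COLOR_RGB2GRAY).astype(float)
pts=[]
for v in list(range(196,214,2))+list(range(276,284,2)):
    lo,hi=(205,222) if v<220 else (215,230)
    w=np.clip(g[v,lo:hi]-60,0,None); u=(w*np.arange(lo,hi)).sum()/w.sum(); P=onz(c,u,v,.075 if v>220 else .075); pts.append(P); print(v,round(u,2),P.round(4), (w>40).sum())
pts=np.array(pts); 
for q in (pts,pts[-4:],pts[:-4]):
    k=np.polyfit(q[:,0],q[:,1],1); print(k,np.degrees(np.arctan(k[0])), 'y@.53',np.polyval(k,.53),'y@.57',np.polyval(k,.57))
s=cam('side')
o1,d1=ray(c,222.8,285); o2,d2=ray(s,380.8,284)
A=np.c_[d1,-d2]; x=np.linalg.lstsq(A,o2-o1,rcond=None)[0]; print('tip',o1+d1*x[0],o2+d2*x[1], 'onz',onz(c,222.8,285,.075))
# block end bore via side
o1,d1=ray(s,300+333/3.6,150+259/2.7); e=np.array([.447,-.18,.022])+.036*np.array([np.cos(np.radians(65.2)),np.sin(np.radians(65.2)),0]); print(e, o1+d1*(e[1]-o1[1])/d1[1])
# gauge edge base corners z=.017
for u,v in [(180+148/5,180+472/5),(180+328/5,180+438/5),(180+290/5,180+208/5),(180+118/5,180+240/5)]: print(onz(c,u,v,.017).round(4))
for z in(.02,.04,.044): print(z,[(onz(c,u,v,z)[:2]).round(3) for u,v in [(319,252),(308,330),(297,313),(318,310),(298,350),(320,348)]])
```

```text
196 210.31 [0.6996 0.1287 0.075 ] 7
198 210.6 [0.6956 0.128  0.075 ] 7
200 211.01 [0.6915 0.1271 0.075 ] 7
202 211.28 [0.6874 0.1265 0.075 ] 7
204 211.35 [0.6834 0.1263 0.075 ] 7
206 211.95 [0.6793 0.1251 0.075 ] 7
208 212.31 [0.6753 0.1243 0.075 ] 7
210 212.4 [0.6713 0.124  0.075 ] 7
212 212.9 [0.6672 0.123  0.075 ] 7
276 221.52 [0.5419 0.1043 0.075 ] 4
278 221.92 [0.5381 0.1035 0.075 ] 5
280 222.08 [0.5343 0.1031 0.075 ] 5
282 222.46 [0.5305 0.1024 0.075 ] 4
[0.15340972 0.02105808] 8.721733210499167 y@.53 0.10236523537825712 y@.57 0.1085016243190545
[0.16225123 0.0163493 ] 9.215998672777618 y@.53 0.10234245247128386 y@.57 0.1088325014915755
[0.17183344 0.0084529 ] 9.750111992567883 y@.53 0.09952462623757938 y@.57 0.10639796380488327
tip [0.52464551 0.10136815 0.07634027] [0.52472613 0.10135316 0.07634518] onz [0.5247803  0.10165393 0.075     ]
[ 0.46210027 -0.14732001  0.022     ] [ 0.46293081 -0.14732001  0.02439565]
[0.5527 0.141  0.017 ]
[0.5647 0.0684 0.017 ]
[0.6607 0.0846 0.017 ]
[0.649  0.1552 0.017 ]
0.02 [array([ 0.592, -0.081]), array([ 0.437, -0.056]), array([ 0.471, -0.034]), array([ 0.476, -0.076]), array([ 0.4  , -0.035]), array([ 0.402, -0.078])]
0.04 [array([ 0.589, -0.081]), array([ 0.437, -0.056]), array([ 0.47 , -0.036]), array([ 0.475, -0.076]), array([ 0.4  , -0.036]), array([ 0.403, -0.079])]
0.044 [array([ 0.588, -0.081]), array([ 0.437, -0.056]), array([ 0.47 , -0.036]), array([ 0.475, -0.076]), array([ 0.4  , -0.037]), array([ 0.403, -0.079])]
```

```bash
cat >> h.py <<'E'
def Rdown(yaw):
    y=np.radians(yaw); x=np.array([0,0,-1.]); yy=np.array([np.cos(y),np.sin(y),0]); return np.c_[x,yy,np.cross(x,yy)]
def goto(p,R,show=True):
    s=robot.read_state(); R0=Ro.from_rotvec(s['orientation']).as_matrix()
    d=R0.T@(np.array(p)-s['tool_pos'])*100; a=np.degrees(Ro.from_matrix(R0.T@R).as_rotvec())
    print('t',round(s['t'],2),'pos',s['tool_pos'].round(4),'q',np.degrees(s['q']).round(1),'F',s['force'].round(2),'T',s['wrist_torque'].round(2),'op',round(s['opening'],4))
    print('R0',R0.round(3).tolist()); print('move',d.round(2),a.round(2))
E
python3 -c "
from h import *
goto([.447,-.18,.13],Rdown(65.2))"
```

```text
t 0.45 pos [ 0.2252 -0.5561  0.2186] q [-72.8   7.5  85.3  -0.   87.3  -4.9] F [0.   0.73 0.11] T [ 0.01 -0.    0.03] op 0.0932
R0 [[-0.0, 0.927, 0.375], [0.0, 0.375, -0.927], [-1.0, -0.0, -0.0]]
move [  8.86  34.67 -26.53] [-4.315e+01 -1.000e-02 -0.000e+00]
```

Emit:
jog_arm([
  [4, 34.7, -26.5, -43.2, 0, 0, 0],
  [4, 34.7, -26.5, -43.2, 0, 0, 0],
  [4, 34.7, -26.5, -43.2, 0, 0, 0],
  [4, 34.7, -26.5, -43.2, 0, 0, 0],
  [4, 34.7, -26.5, -43.2, 0, 0, 0],
])

```text
t: 1.08
tool_pos: [0.3843, -0.2865, 0.1902]
orientation: [0.336, 1.544, -0.337]
force: [0.9, -0.3, 0.0]
opening: 0.0932
```

```bash
python3 -c "
from h import *
goto([.447,-.18,.13],Rdown(65.2))"
```

```text
t 1.07 pos [ 0.3843 -0.2865  0.1902] q [-42.8 -10.8 106.1   0.   84.6 -18.2] F [ 0.94 -0.3   0.04] T [-0.08 -0.08 -0.03] op 0.0932
R0 [[0.001, 0.416, 0.909], [-0.0, 0.909, -0.416], [-1.0, -0.0, 0.001]]
move [ 6.02 12.29  1.26] [0.21 0.05 0.01]
```

Emit:
jog_arm([
  [6, 12.3, 1.3, 0, 0, 0, 0],
  [6, 12.3, 1.3, 0, 0, 0, 0],
  [6, 12.3, 1.3, 0, 0, 0, 0],
  [6, 12.3, 1.3, 0, 0, 0, 0],
])

```text
t: 1.58
tool_pos: [0.4473, -0.1797, 0.13]
orientation: [0.335, 1.545, -0.335]
force: [-1.4, -0.8, 1.0]
opening: 0.093
```

```bash
python3 -c "
from h import *
goto([.447,-.18,.004],Rdown(65.2))
c=cam('wrist','w1.png');print([np.round(proj(c,[.447+a*.4195-b*.9078,-.18+a*.9078+b*.4195,.044]),0) for a,b in [(.036,0),(-.036,0),(0,.022),(0,-.022)]])"
```

```text
t 1.57 pos [ 0.4473 -0.1797  0.13  ] q [-28.   -7.6 109.7  -0.   77.9  -3.5] F [-1.37 -0.83  1.01] T [-0.05 -0.13  0.02] op 0.093
R0 [[-0.0, 0.414, 0.91], [-0.0, 0.91, -0.414], [-1.0, -0.0, 0.0]]
move [12.6  -0.03 -0.02] [0.32 0.   0.02]
[array([313., 202.]), array([312., 295.]), array([283., 250.]), array([342., 250.])]
```

View pics/w1.png

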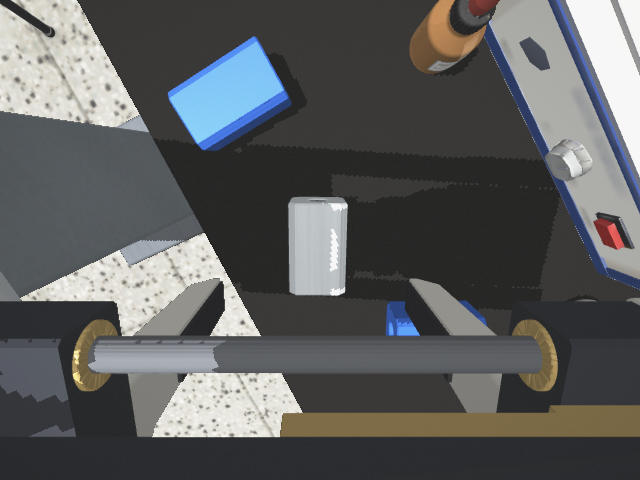

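Emit:
jog_arm([
  [5, 0, 0.3, 0.3, 0, 0, 0],
  [9.5, 0, 0.3, 0.3, 0, 0, 0],
  [11.6, 0, 0.3, 0.3, 0, 0, 0],
  [12.6, 0, 0.3, 0.3, 0, 0, 0],
  [12.6, 0, 0.3, 0.3, 0, 0, 0],
], squeeze=40)

```text
t: 2.25
tool_pos: [0.4503, -0.1834, 0.0053]
orientation: [0.34, 1.542, -0.342]
force: [0.2, 0.3, 0.9]
opening: 0.0931
```

Emit:
jog_arm([
  [0, 0, 0, 0, 0, 0, 0.3],
  [0, 0, 0, 0, 0, 0, 0.5],
  [0, 0, 0, 0, 0, 0, 0.8],
  [0, 0, 0, 0, 0, 0, 0.8],
  [0, 0, 0, 0, 0, 0, 0.8],
])

```text
t: 2.88
tool_pos: [0.4502, -0.1833, 0.0053]
orientation: [0.34, 1.542, -0.342]
force: [-2.6, 0.8, 0.5]
opening: 0.0475
```

Emit:
jog_arm([
  [0, 0, 0, 0, 0, 0, 1],
  [0, 0, 0, 0, 0, 0, 1],
  [0, 0, 0, 0, 0, 0, 1],
])

```text
t: 3.25
tool_pos: [0.45, -0.1831, 0.0052]
orientation: [0.34, 1.543, -0.342]
force: [-2.7, 0.9, 1.2]
opening: 0.0438
```

```bash
python3 -c "
from h import *
goto([.447,-.18,.15],Rdown(65.2))
c=cam('wrist','w2.png')"
```

```text
t 3.25 pos [ 0.45   -0.1831  0.0052] q [-2.820e+01  2.500e+00  1.142e+02 -1.000e-01  6.320e+01 -3.200e+00] F [-2.67  0.93  1.16] T [0.16 0.31 0.01] op 0.0438
R0 [[0.001, 0.422, 0.907], [-0.001, 0.907, -0.422], [-1.0, -0.001, 0.001]]
move [-14.48   0.14  -0.39] [-0.13  0.06  0.05]
```

View pics/w2.png

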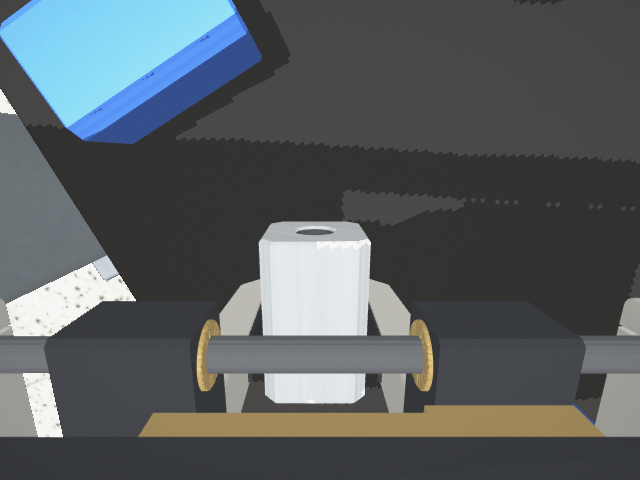

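The block is held at an opening of 43.8 mm, with the bore of the end at tool +y visible at (315,231). Before moving to the gauge, I'll check how near the carton is to the path.

```bash
python3 -c "
from h import *
c=cam('top');s=cam('side')
def tri(a,b):
    o1,d1=ray(c,*a); o2,d2=ray(s,*b); x=np.linalg.lstsq(np.c_[d1,-d2],o2-o1,rcond=None)[0]; print(a,b,(o1+d1*x[0]).round(3),np.linalg.norm(o1+d1*x[0]-o2-d2*x[1]).round(4))
tri((120,300),(415,295)); tri((198,188),(362,265)); tri((185,155),(362,265)); tri((152,262),(362,265)); tri((66,110),(255,245));tri((152,262),(363,298));tri((180,290),(415,330))
for z in (0,.1,.2): print([onz(c,u,v,z).round(3)[:2] for u,v in [(198,188),(152,262),(120,300),(185,155)]])
print(onz(c,177,312,.02))
"
```

```text
(120, 300) (415, 295) [0.496 0.262 0.151] 0.002
(198, 188) (362, 265) [0.684 0.125 0.178] 0.1249
(185, 155) (362, 265) [0.73  0.138 0.215] 0.1745
(152, 262) (362, 265) [0.557 0.201 0.172] 0.0144
(66, 110) (255, 245) [0.777 0.3   0.292] 0.0472
(152, 262) (363, 298) [0.565 0.22  0.122] 0.0066
(180, 290) (415, 330) [0.52  0.192 0.042] 0.0438
[array([0.74 , 0.173]), array([0.584, 0.265]), array([0.507, 0.326]), array([0.815, 0.203])]
[array([0.709, 0.146]), array([0.568, 0.228]), array([0.5  , 0.283]), array([0.776, 0.173])]
[array([0.677, 0.119]), array([0.553, 0.191]), array([0.492, 0.24 ]), array([0.736, 0.143])]
[0.47903525 0.20341552 0.02      ]
```

Emit:
jog_arm([
  [-5, 0, 0, 0, 0, 0, 1],
  [-11, 0, 0, 0, 0, 0, 1],
  [-16, 0, 0, 0, 0, 0, 1],
  [-16, 0, 0, 0, 0, 0, 1],
])

```text
t: 3.9
tool_pos: [0.453, -0.1845, 0.1702]
orientation: [0.338, 1.534, -0.344]
force: [-0.1, -0.4, -3.0]
opening: 0.0438
```

```bash
python3 -c "
from h import *
goto([.4643,.0921,.165],Rdown(9))
c=cam('top','t2.png');c=cam('side','s2.png');c=cam('wrist','w3.png')"
```

```text
t 3.9 pos [ 0.453  -0.1845  0.1702] q [-28.1  -9.  106.7  -0.   81.7  -3.2] F [-0.1  -0.42 -3.01] T [-0.09 -0.1  -0.04] op 0.0438
R0 [[0.009, 0.422, 0.907], [-0.006, 0.907, -0.422], [-1.0, -0.001, 0.011]]
move [  0.37  25.56 -10.64] [56.07  0.6  -0.23]
```

View pics/s2.png

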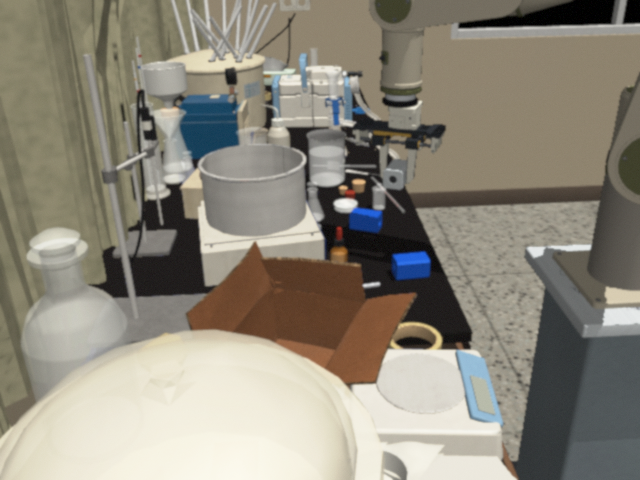

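View pics/t2.png

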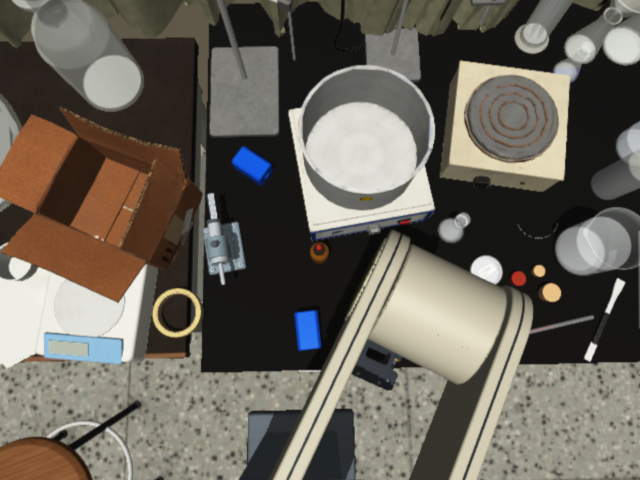

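```bash
python3 -c "
from h import *
c=cam('top');s=cam('side')
a=cv2.resize(c['frame'][130:330,100:220,::-1],None,fx=3,fy=3,interpolation=cv2.INTER_CUBIC)
b=cv2.resize(s['frame'][230:390,270:450,::-1],None,fx=2.4,fy=2.4,interpolation=cv2.INTER_CUBIC)
o=np.zeros((600,800,3),np.uint8);o[:600,:360]=a;o[:b.shape[0],365:365+b.shape[1]]=b[:,:435];cv2.imwrite('pics/z2.png',o);print(b.shape)"
```

```text
(384, 432, 3)
```

View pics/z2.png

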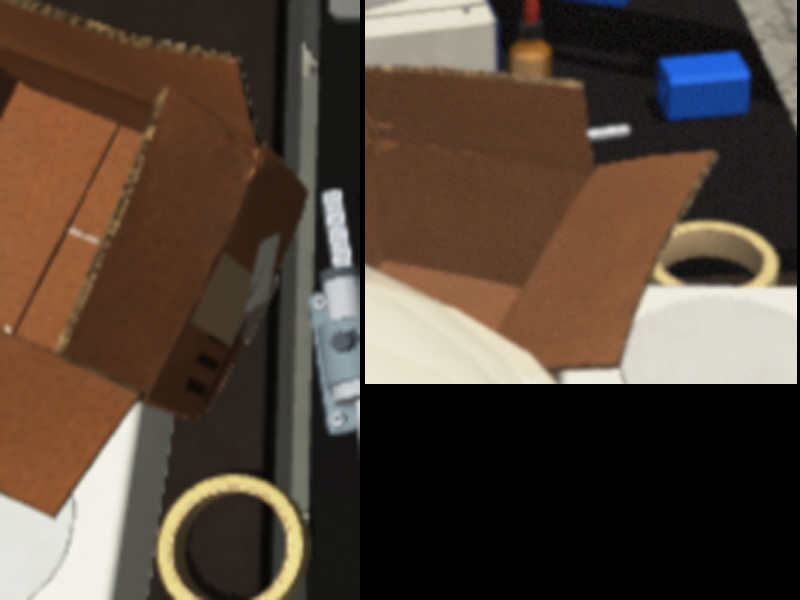

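View pics/w3.png

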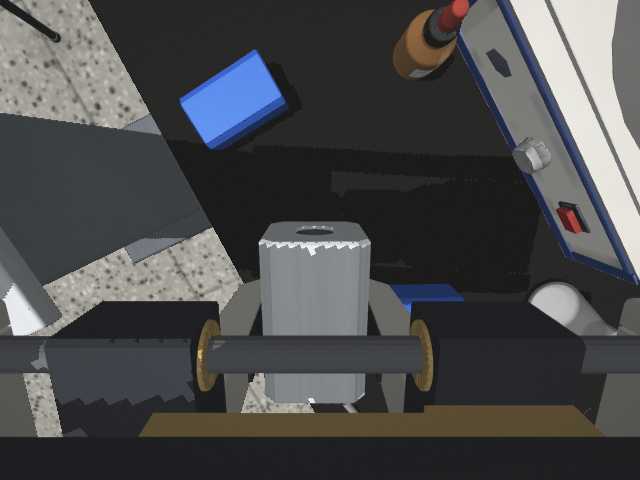

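```bash
python3 -c "
from h import *
c=cam('wrist')
s=robot.read_state();R=Ro.from_rotvec(s['orientation']).as_matrix();p=s['tool_pos']
def T(x,y,z): return proj(c,p+R@np.array([x,y,z]))
for oy in(-.002,0,.002):
  print(oy,np.round([T(-.0168-.022,oy+.036,0),T(-.0168-.022,oy-.036,0),T(-.0168-.017,oy+.036,.022),T(-.0168-.017,oy+.036,-.022),T(-.0168,oy+.036,0)],1).tolist())
"
```

```text
-0.002 [[311.6, 249.4], [311.9, 411.7], [368.1, 246.1], [255.3, 246.1], [312.0, 236.3]]
0 [[311.6, 244.3], [311.9, 407.7], [368.3, 241.1], [255.1, 241.1], [312.0, 231.8]]
0.002 [[311.6, 239.1], [311.8, 403.7], [368.5, 236.1], [254.9, 236.1], [312.0, 227.3]]
```

Emit:
jog_arm([
  [0.4, 25.6, -10.6, 56.1, 0.6, -0.2, 1],
  [0.4, 25.6, -10.6, 56.1, 0.6, -0.2, 1],
  [0.4, 25.6, -10.6, 56.1, 0.6, -0.2, 1],
  [0.4, 25.6, -10.6, 56.1, 0.6, -0.2, 1],
  [0.4, 25.6, -10.6, 56.1, 0.6, -0.2, 1],
])

```text
t: 4.82
tool_pos: [0.4598, 0.0881, 0.1578]
orientation: [0.971, 1.356, -0.977]
force: [0.8, -0.0, -2.6]
opening: 0.0438
```

```bash
python3 -c "
from h import *
goto([.4643,.0921,.0582],Rdown(9))"
```

```text
t 4.83 pos [0.4598 0.0881 0.1578] q [  4.3 -10.6 109.4   0.3  81.8  76.1] F [ 0.85 -0.   -2.56] T [-0.03 -0.04 -0.04] op 0.0438
R0 [[-0.012, 0.95, 0.312], [0.004, 0.313, -0.95], [-1.0, -0.01, -0.008]]
move [ 9.95  0.65 -0.16] [ 9.21 -0.41  0.61]
```

Emit:
jog_arm([
  [3, 0.6, -0.2, 9.2, -0.4, 0.6, 1],
  [7, 0.6, -0.2, 9.2, -0.4, 0.6, 1],
  [9.9, 0.6, -0.2, 9.2, -0.4, 0.6, 1],
  [9.9, 0.6, -0.2, 9.2, -0.4, 0.6, 1],
])

```text
t: 5.32
tool_pos: [0.4601, 0.0921, 0.0549]
orientation: [1.089, 1.286, -1.098]
force: [0.4, 0.3, -2.8]
opening: 0.0435
```

```bash
python3 -c "
from h import *
goto([.4643,.0921,.0582],Rdown(9))
c=cam('top','t4.png');c=cam('side','s4.png');c=cam('wrist','w4.png')
o=np.zeros((600,800,3),np.uint8)
t=cv2.imread('pics/t4.png');s=cv2.imread('pics/s4.png')
o[:,:400]=cv2.resize(t[180:360,160:280],(400,600));o[:,400:]=cv2.resize(s[200:350,330:430],(400,600));cv2.imwrite('pics/z4.png',o)
"
```

```text
t 5.33 pos [0.4601 0.0921 0.0549] q [  5.1  -4.  114.8   0.   69.7  86. ] F [ 0.37  0.29 -2.75] T [0.04 0.03 0.03] op 0.0435
R0 [[-0.008, 0.988, 0.157], [-0.001, 0.157, -0.988], [-1.0, -0.008, -0.001]]
move [-0.33  0.41  0.07] [ 0.02 -0.04  0.47]
```

View pics/z4.png

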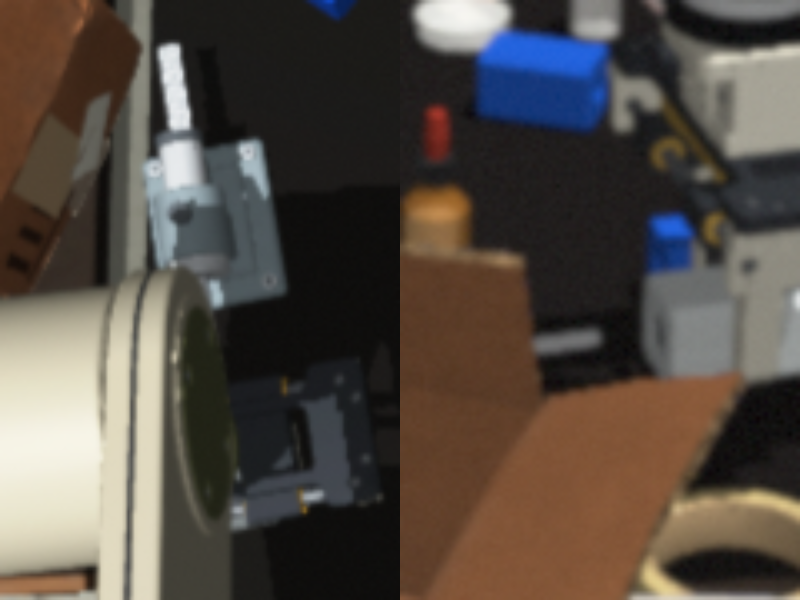

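View pics/w4.png

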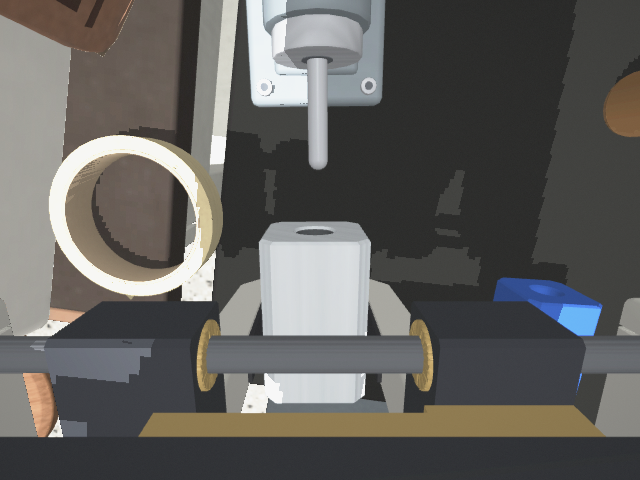

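```bash
python3 -c "
from h import *
w=cam('wrist');sd=cam('side')
s=robot.read_state();R=Ro.from_rotvec(s['orientation']).as_matrix();p=s['tool_pos']
for y in (.036,.0555,.064,.08,.1,.11): 
  X=p+R@np.array([-.0168,y,0]); print(y,X.round(4),np.round(proj(w,X),1),np.round(proj(sd,X),1))
tip=np.array([.5246,.1016,.075]);print('tip',np.round(proj(w,tip),1),np.round(proj(sd,tip),1), (R.T@(tip-p)).round(4))
for d in (.01,.02,.03):
  q=tip+d*np.array([.9877,.1564,0]);print(np.round(proj(sd,q),1),np.round(proj(w,q),1))
g=sd['frame']; print(g[278:292,370].mean(1).astype(int),g[278:292,375].mean(1).astype(int)); print(g[284,360:386].mean(1).astype(int))
f=cam('wrist')['frame']
for v in (70,100,130,150): print(v,f[v,300:335].mean(1).astype(int))
"
```

```text
0.036 [0.5005 0.098  0.0772] [311.1 233.9] [393.4 282.1]
0.0555 [0.5198 0.1011 0.0772] [311.  188.7] [383.4 283.4]
0.064 [0.5282 0.1024 0.0773] [311. 168.] [379. 284.]
0.08 [0.544  0.1049 0.0773] [310.9 127.4] [370.8 285. ]
0.1 [0.5637 0.1081 0.0773] [310.8  73.2] [360.3 286.4]
0.11 [0.5736 0.1096 0.0774] [310.7  44.5] [355.1 287.1]
tip [311.6 176.7] [380.9 284.7] [-0.0146  0.0603  0.0003]
[375.7 285.4] [311.6 152.3]
[370.5 286.1] [311.5 127. ]
[365.3 286.7] [311.5 100.8]
[ 24  17  10  22  41  73 103 115 106  85  48  21  12  18] [ 22  16  16  31  65  96 112 113  96  60  24  16  17  22]
[ 64  64  68  71  80  89  93  94  96 100 103 105 109 111 110 112 112 112
 109  91  59  27  11  12  14  18]
70 [125 125 125 125 126 125 118 149 161 167 173 180 185 189 192 199 207 205
 198 194 191 188 183 178 170 159 138 125 126 126 124 125 124 124 124]
100 [243 243 243 243 244 244 243 175 156 164 171 179 184 189 191 196 204 210
 202 196 194 189 186 180 174 163 154 156 156 156 156 156 156 156 156]
130 [ 67  67  67  67  66  66  67  79 151 162 170 175 183 187 190 194 198 207
 200 195 195 193 187 181 173 165 149  45  45  44  44  44  44  44  44]
150 [ 46  45  45  44  45  44  45  55 148 160 168 174 181 188 189 193 197 203
 202 196 194 192 187 182 175 166 150  53  46  44  45  45  44  46  45]
```

```bash
python3 -c "
from h import *
goto([.4643,.0921,.0582],Rdown(9))"
```

```text
t 5.62 pos [0.465  0.0924 0.0602] q [  5.   -4.3 114.5   0.   69.7  86. ] F [ 0.85  0.36 -3.  ] T [ 0.03 -0.01  0.03] op 0.0437
R0 [[0.002, 0.988, 0.156], [0.0, 0.156, -0.988], [-1.0, 0.002, -0.0]]
move [ 0.2  -0.07  0.02] [ 0.   -0.   -0.14]
```

Emit:
jog_arm([
  [0.1, 1, 0.1, 0, 0, 0, 1],
  [0.1, 2.4, 0.1, 0, 0, 0, 1],
  [0.1, 2.4, 0.1, 0, 0, 0, 1],
  [0.1, 2.4, 0.1, 0, 0, 0, 1],
])

```text
t: 6.12
tool_pos: [0.4888, 0.0951, 0.0593]
orientation: [1.094, 1.278, -1.091]
force: [-0.4, 0.9, -3.4]
opening: 0.0437
```

```bash
python3 -c "
from h import *
c=cam('wrist','w5.png');goto([.4643,.0921,.0590],Rdown(9));s=cam('side','s5.png')
cv2.imwrite('pics/z5.png',cv2.resize(s['frame'][230:320,340:430,::-1],(600,600)))"
```

```text
t 6.17 pos [0.4886 0.0951 0.0592] q [  5.1  -0.5 110.8   0.   69.5  86.1] F [ 0.42  0.54 -3.08] T [ 0.06 -0.01 -0.02] op 0.0439
R0 [[0.002, 0.988, 0.156], [0.0, 0.156, -0.988], [-1.0, 0.002, -0.0]]
move [ 0.02 -2.44 -0.08] [-0.   -0.   -0.12]
```

View pics/w5.png

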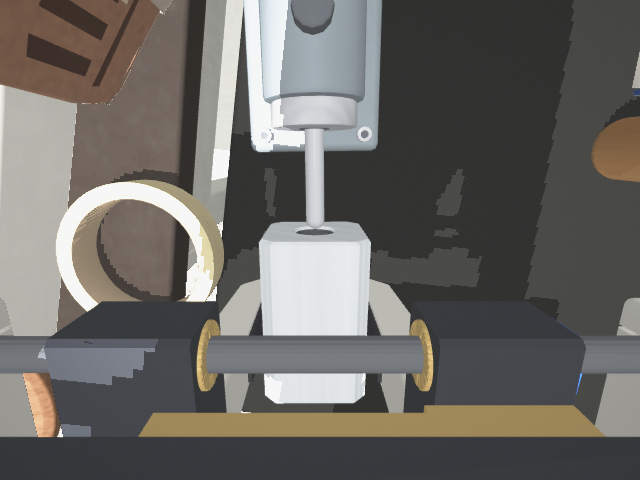

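View pics/z5.png

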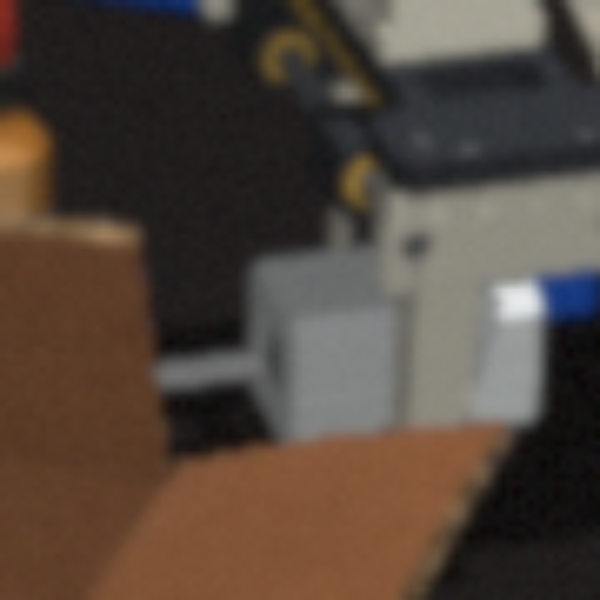

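The wrist view shows the plunger tip at (315,225), right over the bore at (315,231). In the side view it is also level with the bore. I'll go in gently.

Emit:
jog_arm([
  [0, 0.4, 0, 0, 0, 0, 1],
  [0, 0.8, 0, 0, 0, 0, 1],
  [0, 1.2, 0, 0, 0, 0, 1],
  [0, 1.2, 0, 0, 0, 0, 1],
  [0, 1.2, 0, 0, 0, 0, 1],
])

```text
t: 6.85
tool_pos: [0.5002, 0.097, 0.0591]
orientation: [1.094, 1.278, -1.091]
force: [1.1, 0.5, -2.5]
opening: 0.0437
```

```bash
python3 -c "
from h import *
goto([.4643,.0921,.0590],Rdown(9))
c=cam('wrist','w6.png');
F=[]
for i in range(3): F.append(robot.read_state()['force']); cam('wrist')
print(np.mean(F,0))"
```

```text
t 6.85 pos [0.5002 0.097  0.0591] q [  5.2   1.4 109.    0.   69.5  86.2] F [ 1.1   0.47 -2.53] T [0.02 0.03 0.02] op 0.0437
R0 [[0.002, 0.988, 0.156], [0.0, 0.156, -0.988], [-1.0, 0.002, -0.0]]
move [ 0.   -3.62 -0.08] [ 0.  -0.  -0.1]
[-0.03301402  0.30594094 -2.40277613]
```

View pics/w6.png

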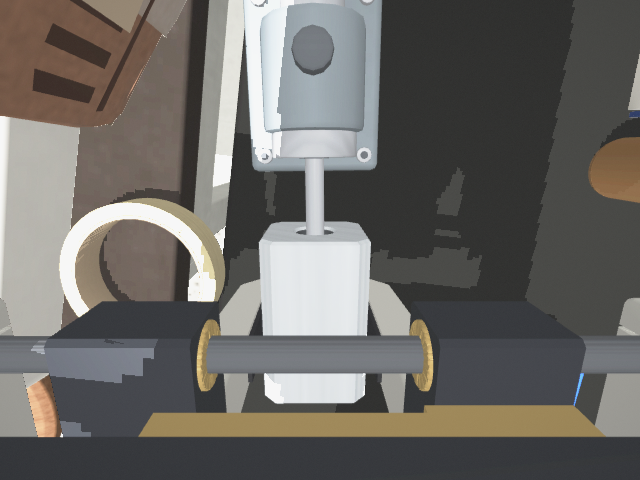

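Emit:
jog_arm([
  [0, 0.4, 0, 0, 0, 0, 1],
  [0, 0.8, 0, 0, 0, 0, 1],
  [0, 1.2, 0, 0, 0, 0, 1],
  [0, 1.2, 0, 0, 0, 0, 1],
  [0, 1.2, 0, 0, 0, 0, 1],
])

```text
t: 7.68
tool_pos: [0.512, 0.0989, 0.0591]
orientation: [1.094, 1.278, -1.091]
force: [0.2, -0.3, -2.6]
opening: 0.044
```

```bash
python3 -c "
from h import *
goto([.4643,.0921,.0590],Rdown(9))
c=cam('wrist','w7.png');cam('top','t7.png')
F=[]
for i in range(4): F.append(robot.read_state()['force']); cam('wrist')
print(np.mean(F,0))"
```

```text
t 7.67 pos [0.512  0.0989 0.0591] q [  5.3   3.2 107.1   0.   69.6  86.3] F [ 0.22 -0.34 -2.64] T [0.05 0.04 0.02] op 0.044
R0 [[0.002, 0.988, 0.156], [0.0, 0.156, -0.988], [-1.0, 0.002, -0.0]]
move [ 0.   -4.81 -0.08] [ 0.   -0.   -0.09]
[ 0.4471387   0.13507136 -2.84659841]
```

View pics/w7.png

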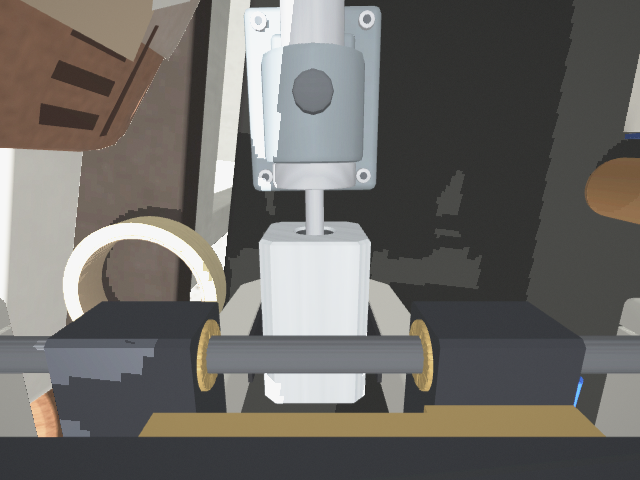

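Emit:
jog_arm([
  [0, 0.4, 0, 0, 0, 0, 1],
  [0, 0.8, 0, 0, 0, 0, 1],
  [0, 1.2, 0, 0, 0, 0, 1],
  [0, 1.4, 0, 0, 0, 0, 1],
  [0, 1.4, 0, 0, 0, 0, 1],
])

```text
t: 8.6
tool_pos: [0.5258, 0.1011, 0.0591]
orientation: [1.093, 1.279, -1.092]
force: [-2.1, 0.1, -1.6]
opening: 0.0439
```

```bash
python3 -c "
from h import *
goto([.4643,.0921,.0590],Rdown(9))
c=cam('wrist','w8.png')
F=[]
for i in range(4): F.append(robot.read_state()['force']); cam('wrist')
print(np.mean(F,0))
goto([.4643,.0921,.0590],Rdown(9))"
```

```text
t 8.6 pos [0.5258 0.1011 0.0591] q [  5.4   5.3 104.9   0.   69.7  86.4] F [-2.13  0.06 -1.6 ] T [-0.05  0.21 -0.02] op 0.0439
R0 [[0.001, 0.988, 0.156], [0.0, 0.156, -0.988], [-1.0, 0.001, -0.0]]
move [ 0.   -6.21 -0.08] [ 0.   -0.   -0.08]
[-1.25676912  0.16647236 -2.60984224]
t 8.85 pos [0.5256 0.101  0.0591] q [  5.4   5.3 104.9   0.   69.7  86.4] F [-1.68 -1.32 -3.23] T [-0.08  0.25 -0.04] op 0.0435
R0 [[0.002, 0.988, 0.156], [0.0, 0.156, -0.988], [-1.0, 0.002, -0.0]]
move [ 0.   -6.19 -0.08] [-0.   -0.   -0.09]
```

View pics/w8.png

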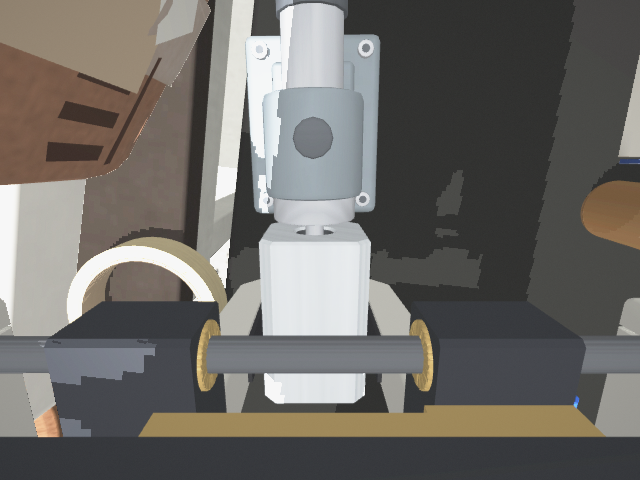

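The spring only engages at about 6 mm from the face, with roughly 1.5 N, so this is the deep well. I'll close the gap in small steps.

Emit:
jog_arm([
  [0, 0.1, 0, 0, 0, 0, 1],
  [0, 0.2, 0, 0, 0, 0, 1],
  [0, 0.3, 0, 0, 0, 0, 1],
  [0, 0.4, 0, 0, 0, 0, 1],
  [0, 0.4, 0, 0, 0, 0, 1],
])

```text
t: 9.48
tool_pos: [0.5296, 0.1017, 0.0591]
orientation: [1.094, 1.278, -1.092]
force: [-1.8, -0.7, -0.6]
opening: 0.0437
```

```bash
cat > fr.py <<'E'
from h import *
import sys
F=[];T=[];q=[]
for i in range(4):
    c=cam('wrist',sys.argv[1] if i==3 else None); s=robot.read_state(); F.append(s['force']);T.append(s['wrist_torque']);q.append(s['tool_pos'])
u=np.array([.9877,.1564,0]); print('t',s['t'],'F',np.mean(F,0).round(2),'axial',(np.array(F)@u).round(2),'T',np.mean(T,0).round(2),'pos',np.mean(q,0).round(4),'along',(np.mean(q,0)@u).round(4),'op',s['opening'])
E
python3 fr.py w9.png
```

```text
t 9.675 F [-1.67  0.17 -2.02] axial [-1.44 -1.71 -1.18 -2.15] T [-0.02  0.4   0.01] pos [0.5295 0.1016 0.0591] along 0.5389 op 0.043826644566317303
```

View pics/w9.png

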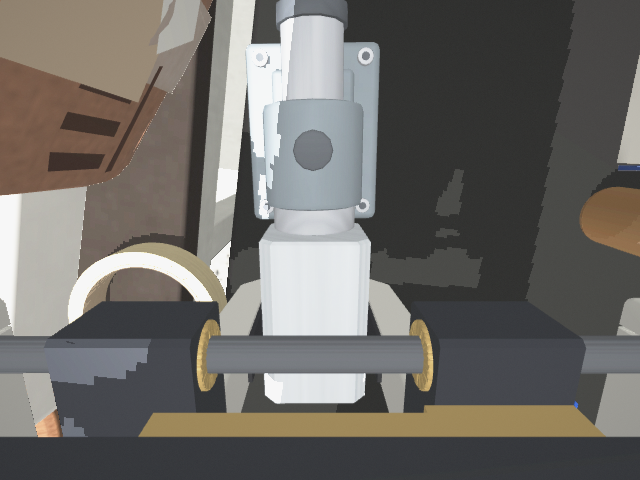

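Emit:
jog_arm([
  [0, 0.05, 0, 0, 0, 0, 1],
  [0, 0.1, 0, 0, 0, 0, 1],
  [0, 0.15, 0, 0, 0, 0, 1],
  [0, 0.15, 0, 0, 0, 0, 1],
])

```text
t: 10.18
tool_pos: [0.5306, 0.1019, 0.059]
orientation: [1.093, 1.279, -1.092]
force: [-5.6, -1.1, 0.1]
opening: 0.0441
```

```bash
python3 fr.py w10.png
```

```text
t 10.375 F [-5.41 -0.78 -0.59] axial [-5.16 -5.63 -5.96 -5.13] T [-0.06  0.82  0.06] pos [0.5306 0.1018 0.059 ] along 0.54 op 0.04348009711197451
```

Emit:
jog_arm([
  [0, 0.05, 0, 0, 0, 0, 1],
  [0, 0.1, 0, 0, 0, 0, 1],
  [0, 0.1, 0, 0, 0, 0, 1],
])

```text
t: 10.75
tool_pos: [0.5306, 0.1018, 0.0588]
orientation: [1.092, 1.281, -1.094]
force: [-8.0, -1.5, 0.6]
opening: 0.0437
```

```bash
python3 fr.py w11.png; python3 -c "
from h import *
goto([.5,.1,.059],Rdown(9))
s=cam('side','s11.png')
a=cv2.resize(s['frame'][230:320,340:430,::-1],(400,400),interpolation=cv2.INTER_CUBIC)
b=cv2.resize(cv2.imread('pics/w11.png')[180:280,240:390],(600,400),interpolation=cv2.INTER_CUBIC)[:,100:500]
cv2.imwrite('pics/z11.png',np.hstack([a,b]))"
```

```text
t 10.95 F [-7.39 -1.49  1.16] axial [-6.74 -8.02 -7.7  -7.67] T [-0.13  1.21  0.07] pos [0.5306 0.1018 0.0588] along 0.54 op 0.04391578830443385
t 10.95 pos [0.5306 0.1018 0.0588] q [  5.4   6.3 103.9  -0.   69.9  86.4] F [-7.56 -1.28  1.03] T [-0.17  1.23  0.1 ] op 0.0439
R0 [[-0.002, 0.988, 0.157], [-0.0, 0.157, -0.988], [-1.0, -0.002, -0.0]]
move [-0.02 -3.05 -0.3 ] [ 0.01 -0.    0.09]
```

View pics/z11.png

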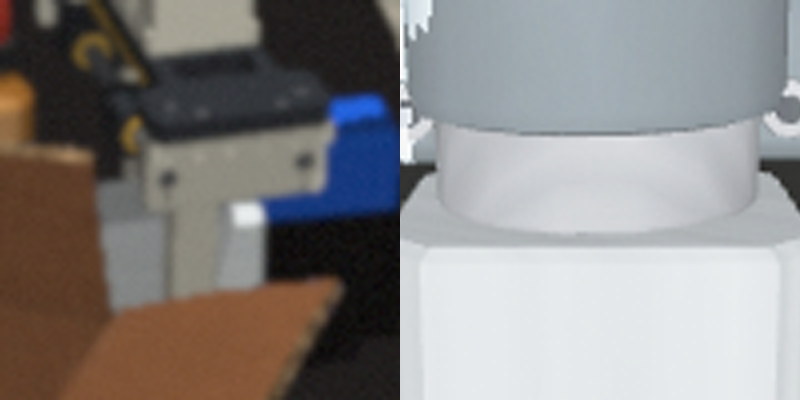

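The travel stopped dead at 0.5400 along the gauge axis with an axial force of about 7.5 N, and the wrist picture shows the gauge face flush on the block end. It is home, so I'll draw it off straight back.

Emit:
jog_arm([
  [0, -0.8, 0, 0, 0, 0, 1],
  [0, -2.5, 0, 0, 0, 0, 1],
  [0, -4.5, 0, 0, 0, 0, 1],
  [0, -6.5, 0, 0, 0, 0, 1],
  [0, -8, 0, 0, 0, 0, 1],
])

```text
t: 11.62
tool_pos: [0.4513, 0.0892, 0.0591]
orientation: [1.092, 1.279, -1.093]
force: [0.8, 0.6, -3.1]
opening: 0.0435
```

```bash
python3 -c "
from h import *
cam('wrist','w12.png')
goto([.47,-.03,.30],Rdown(9))"
```

```text
t 11.68 pos [0.4497 0.0891 0.0586] q [  4.8  -6.5 116.7  -0.   69.9  85.8] F [ 1.15  0.94 -4.15] T [ 0.03  0.02 -0.01] op 0.0436
R0 [[-0.002, 0.988, 0.157], [-0.0, 0.157, -0.988], [-1.0, -0.002, -0.0]]
move [-24.14   0.09  12.08] [ 0.02 -0.    0.11]
```

View pics/w12.png

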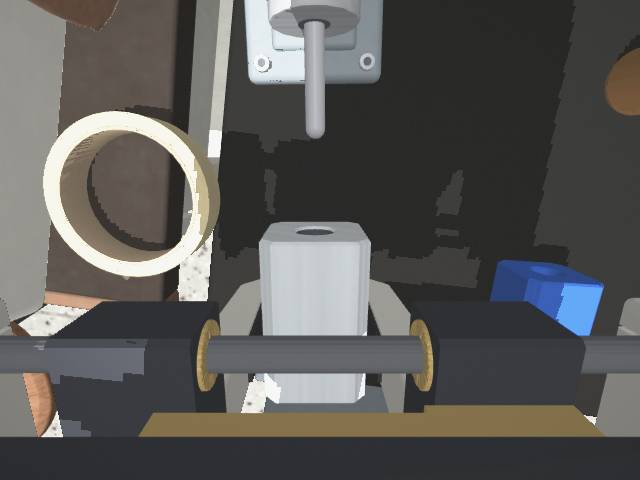

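```bash
python3 -c "
from h import *
from scipy.optimize import least_squares
D=np.array([[7.5,85.3,.5979,.2186],[-10.8,106.1,.4766,.1902],[-7.6,109.7,.4793,.130],[2.5,114.2,.4831,.0052],[6.3,103.9,.5379,.0588],[-9,106.7,.4864,.1702],[5.3,104.9,.5329,.0591],[-.5,110.8,.4951,.0592],[-6.5,116.7,.4556,.0586]])
def f(p):
    a,L1,L2,c,al=p; q2=np.radians(D[:,0]);q=np.radians(D[:,0]+D[:,1])+al
    return np.r_[a+L1*np.sin(q2)+L2*np.sin(q)-D[:,2], c+L1*np.cos(q2)+L2*np.cos(q)-D[:,3]]
r=least_squares(f,[0,.4,.4,.0,0]);print(r.x,np.abs(r.fun).max())
"
```

```text
[-0.00060007  0.36592755  0.55860973 -0.05411044  0.1139216 ] 0.0027673283641153623
```

The block is off, the plunger is back out (tip at (315,132)), and the well is the end at tool +y. Next I'll raise it, move it in front of the bath and pitch it up.

Emit:
jog_arm([
  [-5, 0, 0, 0, 0, 0, 1],
  [-11, 0, 2, 0, 0, 0, 1],
  [-17, 0, 5, 0, 0, 0, 1],
  [-23, 0, 9, 0, 0, 0, 1],
  [-29, 0, 12, 0, 0, 0, 1],
])

```text
t: 12.3
tool_pos: [0.468, -0.0216, 0.3336]
orientation: [1.092, 1.279, -1.093]
force: [1.6, 0.1, -2.6]
opening: 0.0439
```

```bash
cat >> h.py <<'E'
def Rfwd(yaw):
    y=np.radians(yaw); x=np.array([np.cos(y),np.sin(y),0]); yy=np.array([0,0,1.]); return np.c_[x,yy,np.cross(x,yy)]
E
python3 -c "
from h import *
goto([.53,-.14,.44],Rdown(-20)); goto([.53,-.14,.44],Rfwd(-20)); 
c=cam('top'); print([onz(c,365,198,z).round(3) for z in (.1,.2,.25)])"
```

```text
t 12.3 pos [ 0.468  -0.0216  0.3336] q [ -8.9 -14.1  94.2  -0.   99.9  72.1] F [ 1.61  0.09 -2.58] T [ 0.05 -0.09  0.01] op 0.0439
R0 [[0.0, 0.988, 0.157], [-0.001, 0.157, -0.988], [-1.0, -0.0, 0.001]]
move [-10.64   4.27  12.68] [ 2.901e+01  4.000e-02 -1.000e-02]
t 12.3 pos [ 0.468  -0.0216  0.3336] q [ -8.9 -14.1  94.2  -0.   99.9  72.1] F [ 1.61  0.09 -2.58] T [ 0.05 -0.09  0.01] op 0.0439
R0 [[0.0, 0.988, 0.157], [-0.001, 0.157, -0.988], [-1.0, -0.0, 0.001]]
move [-10.64   4.27  12.68] [ 22.77 -22.71  87.89]
[array([ 0.681, -0.171,  0.1  ]), array([ 0.652, -0.161,  0.2  ]), array([ 0.638, -0.157,  0.25 ])]
```

Emit:
jog_arm([
  [-5, 2, 6, 10, 0, 0, 1],
  [-10.6, 4.3, 12.7, 20, 0, 0, 1],
  [-10.6, 4.3, 12.7, 29, 0, 0, 1],
  [-10.6, 4.3, 12.7, 29, 0, 0, 1],
])

```text
t: 12.85
tool_pos: [0.5333, -0.146, 0.4513]
orientation: [1.47, 1.005, -1.455]
force: [-0.9, 0.7, -2.6]
opening: 0.0437
```

Emit:
jog_arm([
  [0, 0, 0, 0, 0, 9, 1],
  [0, 0, 0, 0, 0, 18, 1],
  [0, 0, 0, 0, 0, 27, 1],
  [0, 0, 0, 0, 0, 36, 1],
  [0, 0, 0, 0, 0, 45, 1],
])

```text
t: 13.48
tool_pos: [0.5332, -0.145, 0.451]
orientation: [1.604, 0.333, -0.869]
force: [-0.4, 0.1, -2.7]
opening: 0.0439
```

```bash
python3 -c "
from h import *
goto([.53,-.14,.44],Rfwd(-20))"
```

```text
t 13.47 pos [ 0.5332 -0.145   0.451 ] q [-20.7 -45.5 115.1   0.3  64.1  89.5] F [-0.45  0.08 -2.66] T [ 0.28  0.73 -0.05] op 0.0439
R0 [[0.678, 0.649, -0.346], [-0.251, -0.238, -0.938], [-0.691, 0.723, 0.001]]
move [ 0.42 -1.12 -0.36] [-2.000e-02  2.600e-01  4.372e+01]
```

The forward pitch runs into the shoulder limit (q2 is −45.5° with a limit of −51°). The tool has to point sideways instead, so I'll test which way joint 4 turns.

Emit:
jog_arm([
  [0, 0, 0, -6.9, 7.2, 0, 1],
  [0, 0, 0, -13.8, 14.5, 0, 1],
  [0, 0, 0, -13.8, 14.5, 0, 1],
])

```text
t: 13.85
tool_pos: [0.5326, -0.1447, 0.4497]
orientation: [1.487, 0.596, -0.597]
force: [-0.2, 0.0, -2.5]
opening: 0.0435
```

```bash
python3 -c "
from h import *
goto([.53,-.14,.44],Rfwd(70))"
```

```text
t 13.85 pos [ 0.5326 -0.1447  0.4497] q [-39.  -42.8 113.8  28.5  72.1  51.3] F [-0.22  0.01 -2.5 ] T [-0.08  0.68 -0.04] op 0.0435
R0 [[0.723, 0.691, -0.0], [-0.001, 0.0, -1.0], [-0.691, 0.723, 0.001]]
move [ 0.48 -0.88 -0.48] [-26.6   66.44  38.06]
```

```bash
python3 -c "
from h import *
goto([.51,-.14,.42],Rfwd(45))"
```

```text
t 13.85 pos [ 0.5326 -0.1447  0.4497] q [-39.  -42.8 113.8  28.5  72.1  51.3] F [-0.22  0.01 -2.5 ] T [-0.08  0.68 -0.04] op 0.0435
R0 [[0.723, 0.691, -0.0], [-0.001, 0.0, -1.0], [-0.691, 0.723, 0.001]]
move [ 0.42 -3.71 -0.48] [-17.11  42.79  41.42]
```

Emit:
jog_arm([
  [0, 0, 0, -6.9, 7.2, 0, 1],
  [0, 0, 0, -13.8, 14.5, 0, 1],
  [0, 0, 0, -20.7, 21.7, 0, 1],
  [0, 0, 0, -27.6, 29, 0, 1],
  [0, 0, 0, -31.1, 32.5, 0, 1],
])

```text
t: 14.48
tool_pos: [0.5326, -0.1448, 0.4478]
orientation: [1.122, 1.101, 0.02]
force: [-0.0, -0.2, -2.4]
opening: 0.0432
```

```bash
python3 -c "
from h import *
goto([.51,-.14,.42],Rfwd(45))"
```

```text
t 14.47 pos [ 0.5326 -0.1448  0.4478] q [-50.9 -12.3  92.8  47.  101.    2.7] F [-0.   -0.16 -2.4 ] T [-0.49  0.41 -0.01] op 0.0432
R0 [[0.509, 0.488, 0.709], [0.513, 0.49, -0.705], [-0.692, 0.722, -0.001]]
move [ 1.02 -2.88 -1.94] [ 2.000e-02 -1.900e-01  4.375e+01]
```

Emit:
jog_arm([
  [1, -0.6, -0.4, 0, 0, 9, 1],
  [1, -1.2, -0.8, 0, 0, 18, 1],
  [1, -1.8, -1.2, 0, 0, 27, 1],
  [1, -2.4, -1.6, 0, -0.2, 36, 1],
  [1, -2.9, -1.9, 0, -0.2, 43.8, 1],
])

```text
t: 15.1
tool_pos: [0.5098, -0.14, 0.4188]
orientation: [1.485, 0.609, 0.616]
force: [0.4, -0.7, -3.1]
opening: 0.0436
```

```bash
python3 -c "
from h import *
goto([.51,-.14,.42],Rfwd(45))"
```

```text
t 15.1 pos [ 0.5098 -0.14    0.4188] q [-65.4  -2.6 115.2  82.2 108.8 -23.9] F [ 0.45 -0.72 -3.1 ] T [-0.66  0.64  0.06] op 0.0436
R0 [[0.709, -0.003, 0.706], [0.706, -0.003, -0.709], [0.004, 1.0, -0.0]]
move [0.01 0.12 0.02] [-0.01  0.11 -0.26]
```

Emit:
jog_arm([
  [0, 0.1, 0, 0, 0.1, -0.3, 1],
  [0, 0.1, 0, 0, 0.1, -0.3, 1],
  [0, 0.1, 0, 0, 0.1, -0.3, 1],
  [0, 0.1, 0, 0, 0.1, -0.3, 1],
])

```text
t: 15.6
tool_pos: [0.5101, -0.1399, 0.421]
orientation: [1.478, 0.615, 0.613]
force: [-0.4, 0.0, -2.4]
opening: 0.0438
```

```bash
python3 -c "
from h import *
cam('wrist','w20.png');t=cam('top','t20.png');s=cam('side','s20.png')
o=np.zeros((600,800,3),np.uint8)
o[:300,:400]=cv2.resize(cv2.imread('pics/w20.png'),(400,300));o[300:,:400]=cv2.resize(cv2.imread('pics/t20.png'),(400,300))
X=np.array([.498,-.152,.42]);u,v=map(int,proj(s,X));print(u,v)
a=s['frame'][max(v-60,0):v+60,u-40:u+40,::-1];o[:,400:]=cv2.resize(a,(400,600),interpolation=cv2.INTER_CUBIC)
cv2.imwrite('pics/z20.png',o)
goto([.51,-.14,.42],Rfwd(45)); print(robot.read_state()['dq'].round(4))"
```

```text
380 68
t 15.75 pos [ 0.5099 -0.1399  0.4203] q [-65.4  -2.8 115.   81.9 108.8 -23.6] F [ 0.42  0.27 -2.62] T [-0.65  0.56  0.01] op 0.0436
R0 [[0.707, 0.0, 0.707], [0.707, 0.002, -0.707], [-0.002, 1.0, 0.001]]
move [ 0.   -0.03  0.01] [0.07 0.   0.1 ]
[-0.0034  0.0085  0.0044  0.0014  0.0017 -0.001 ]
```

View pics/z20.png

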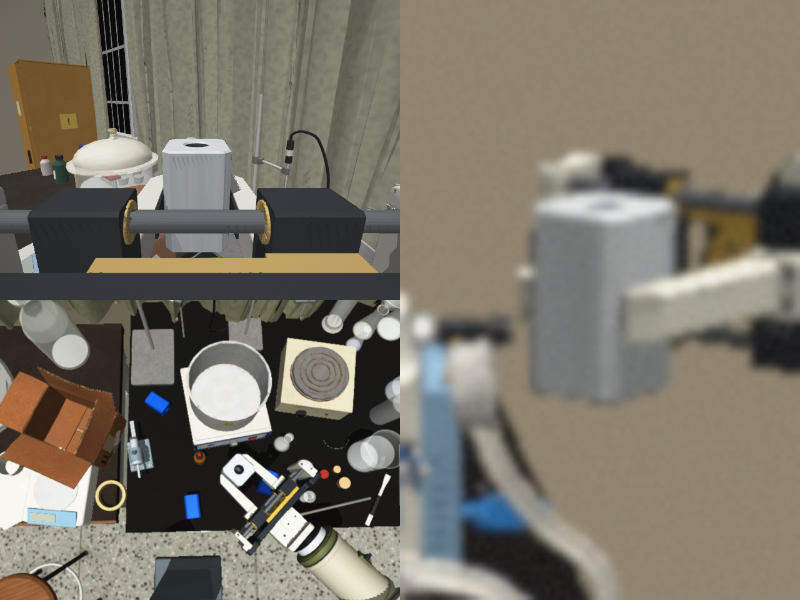

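View pics/w20.png

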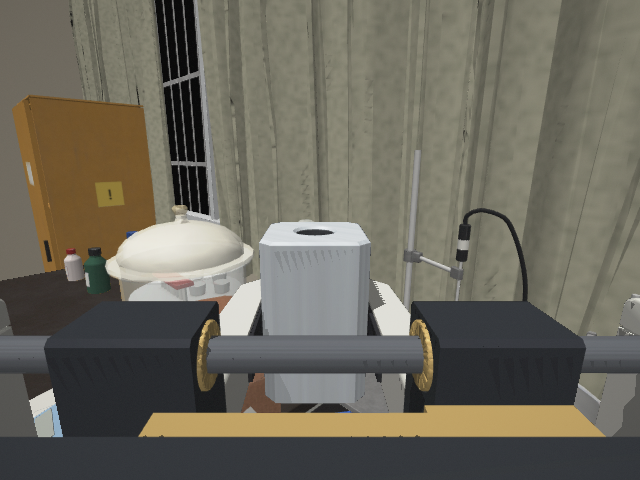

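```bash
python3 -c "
from h import *
s=robot.read_state(); print(s['t'],s['dq'].round(4)); print(ticket.close_job())"
```

```text
15.75 [-0.0034  0.0085  0.0044  0.0014  0.0017 -0.001 ]
the job is handed in; nothing more can be done
None
```

The block is held with its deep well opening straight up, and I handed the job in at about 15.8 s of the 54 s.

- **Finding the well:** the first end I tried was the well. The spring only engaged about 6 mm before the face, with roughly 1.5 N. I went on until the movement stopped, with about 7.5 N along the gauge axis (spring included), and the wrist picture showed the gauge face flush on the block end. The plunger reading itself was not available to me, so "home" rests on that stop and the picture.
- **Turning it up:** I drew the block straight off and the plunger sprang back out. Pitching the tool forward ran close to the shoulder joint limit, so I turned the block up with the tool pointing sideways instead.
- **Last checks:** the block's axis is within about 0.1° of vertical by the tool pose. The block centre is near (0.50, −0.15, 0.42) m, in front of the bath. The finger opening was 43.6 mm, the block had not shifted in the gripper, and joint speeds were under 0.01 rad/s. In the last top picture the bottle, tape and glassware that are not hidden by the arm look unmoved.

No check failed. The top and wrist cameras disagreed by a few millimetres about where the block lay and where the plunger was. The grip centred the block, and I shifted it about 1 mm before going onto the plunger.

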